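Hold a tumbler down on the glass rinser

ROBOT

A 6-joint arm with a two-finger parallel gripper is mounted at the origin on the work surface. World frame = base frame: x ahead of the robot, y to its left, z up, the work surface at z = 0. Lengths are in m, angles in rad, forces in N, time in s.
With the tool pointing down it reaches from about 0.35 to 0.85 m from the base axis. Payload 8.1 kg.
Tool frame: the origin (TCP) lies at the centre of the arm's flange, where the gripper is bolted on; the fingertips stand 186 mm ahead of it and the grasp point (between the pads) lies 167 mm ahead of it; z points along the fingers, y is the line along which they close (so a half turn about z gives the same grasp; the last joint's range is limited). The gripper opens to 93 mm and grips with 3 to 60 N. Pads are 15 mm wide; open, the fingers measure 128 mm over their backs; the gripper's body (75 mm by 188 mm) begins 65 mm behind the grasp point.
Start: joints at [-1.344, 0.13, 1.488, -0, 1.523, -0.085], TCP at [0.184, -0.571, 0.405] pointing down, gripper open.
Joint ranges: [-2.96, 2.96], [-0.89, 2.26], [0.02, 2.5], [-1.34, 4.48], [0, 2.73], [-2.66, 2.66]. Speed limits (rad/s): [2.39, 2.39, 2.79, 3.14, 3.14, 3.14].

INTERFACE

Orientations are given as a rotation vector (axis times angle).
In Python, from plant import read_state, read_camera, camera_params, robot gives the robot as it stands.
- The arm moves only by the tool carry_out, never from a script. Its argument "targets" is a list of rows, each an object of numbers: "hand": the opening in per cent of the stroke, from 0 (shut) to 100 (fully open); "x", "y", "z": the shift along the tool's x, y, z in m; "ax", "ay", "az": the turn, a rotation vector about the tool's x, y, z in rad. In form: [{"hand": .., "x": .., "y": .., "z": .., "ax": .., "ay": .., "az": ..}, ...]. A call has 1 to 8 rows; each row is the pose to reach, as a shift and turn from the pose commanded when the call began, along the tool's axes at that moment; what a row does not reach only later rows make up. A row lasts 1/8 s, in which the tool goes at most 62.5 mm and 10.7 degrees, less where a joint would pass 70% of its speed; a pose out of reach is approached as far as the arm can. A call with a gripper value outside its range is refused whole. The fingers move at their own pace and stop on an object; "newtons" is the grip in N (left out, the last holds). Time passes only in rows, so rows that repeat a pose let the fingers close. It gives the time, the measured TCP pose, the force, the opening and the grip force at its end, in the units of the state.
- read_state(): the state, without advancing time (a new reading comes with each control period).
- read_camera(name): name is "scene" or "top" or "wrist"; returns (picture, depth): 420x560x3 uint8, blue, green, red; 420x560 float32, m along the optical axis (not along the pixel's ray), 0 where there is no reading.
- camera_params(name): a dict with "fx", "fy", "cx", "cy" (pixels), "position" and "rotation" of the camera in the world. Camera axes: x right, y up, looking along -z (the intrinsics and any distortion apply to the point x, -y, -z); pixel columns grow to the right and rows downward; lengths in m; the calibration is good to about 2 mm. A picture is of the moment at which its call begins: read the wrist's pose just before it. camera_params takes no time and is no camera call; for the wrist camera it gives the pose at the moment of the call.
- robot.close_job(): hands the job in; it is judged then, once.
The state is a dict: "t": time; "q": joint angles; "dq": joint speeds; "joint_torque": joint torques, N m; "tool_pos": TCP position; "orientation": TCP orientation; "force": force on the tool from outside, world axes, zero at the start; "wrist_torque": the same for the moment, N m; "opening": finger opening in m; "gripper_force": force on a finger pad.
Only numpy, scipy, OpenCV 4.12 (cv2) and the standard library are available. Lean on these libraries where they do the work, as an engineer would, in place of code of your own. Each camera call takes 0.05 s, during which the arm holds its last target. There are 200 camera calls.

TASK

A red spatula has been left lying across the glass rinser: lay it down flat in the shallow metal pan beside it, without dropping it. Then take the orange tumbler off the mat and, keeping it upside down, press its mouth squarely and centrally on the rinser's black star so that the star goes right down, firmly but without straining the valve. Finish while you are holding it pressed like that, and leave the other tumblers and the milk jug alone.

Things in the scene. Friction and masses are not known exactly. Their poses are not given: they have to be found in the camera images.
- rinser: Glass rinser fixed to the bench: a steel drip tray 260 mm (its x) by 160 mm (its y), rim 28 mm above the bench, grate inside 22 mm above the bench. Origin at the centre of its underside on the bench. The star sits over its far half, centred 45 mm along its +x axis, with its axis upright.
- star_top (a point): Centre of the upper face of the rinser's star: a flat black six-armed star, 106 mm across, arms 8 mm wide and 5 mm thick. 34 mm above the bench when up; 8 mm lower when fully down. It moves straight up and down on a spring. A tumbler's rim rests on the arms.
- star (a joint): Travel of the star in m: 0 up (closed), 0.008 fully down on its stop. The spring takes about 5 N before it starts to move and about 11 N to reach the stop (0.8 N per mm); it comes back up when let go. Over 30 N strains the valve.
- spatula: Spatula lying flat across the star at the start, 245 mm long, about 90 g. Its x axis runs along it from handle to blade. Origin on its underside near its balance point. Wooden handle from x = -130 to +30 mm, 22 mm wide, 16 mm high; red blade from x = +30 to +115 mm, 52 mm wide, 12 mm high.
- spatula_tip (a point): Middle of the blade's far edge, on the spatula's underside.
- spatula_end (a point): Middle of the handle's end, on the spatula's underside.
- pan: Shallow metal pan fixed on the bench, 325 mm (its x) by 176 mm (its y) over its flange, 20 mm high, inside 307 by 158 mm, floor 4 mm above the bench. Origin at the centre of its underside. It may stand to the left or to the right of the rinser.
- mat: Black rubber bar mat fixed on the bench, 300 mm (its x) by 200 mm (its y), 5 mm thick, on the other side of the rinser from the pan. Origin at the centre of its underside. The three tumblers stand on it upside down.
- orange_tumbler: Orange plastic tumbler standing upside down (mouth below, closed foot on top), 110 mm tall, about 110 g. Origin at the centre of its mouth, at its lower end as it stands; its z axis points up towards the foot. Mouth 78 mm across; from 76 to 110 mm up it is a straight cylinder 60 mm across (the place to grip); 3 mm walls.
- white_tumbler: White tumbler of the same shape, upside down on the mat, same frame. Leave alone.
- green_tumbler: Green tumbler of the same shape, upside down on the mat, same frame. Leave alone.
- milk_jug: Steel milk jug 90 mm tall, 76 mm across, with a handle, standing on the bench beyond the rinser. Origin at the centre of its underside. Leave alone.
Things that resemble listed ones, but are neither listed nor needed, are in the scene too. There is more than one size of the orange_tumbler; the job needs the middle-sized.

How it is judged:
On the way, in this order (a step that is already met when the one before it is completed fails the run):
1. the spatula lies flat in the pan, let go and at rest (x of spatula_tip in the frame of pan between -0.158 and 0.158 m and y of spatula_tip in the frame of pan between -0.083 and 0.083 m and z of each of spatula_tip, spatula_end in the frame of pan below 0.013 m and x of spatula_end in the frame of pan between -0.158 and 0.158 m and y of spatula_end in the frame of pan between -0.083 and 0.083 m and contact force between each of the arm, the fingers and spatula below 0.1 N and linear speed of spatula below 0.03 m/s and angle between spatula's own z axis and vertical below 0.15 rad), for 0.2 s.
2. the orange tumbler, mouth down, is pressing the star down (value of joint star above 0.0065 m and horizontal distance between orange_tumbler and star_top below 0.012 m and angle between orange_tumbler's own z axis and vertical below 0.105 rad and contact force between orange_tumbler and rinser above 5 N and contact force between the fingers and orange_tumbler above 2 N and contact force between each of the fingers, the arm and rinser below 0.5 N), for 0.3 s.
At the end, for the whole second after the job is handed in: Finishing while holding, for the last second: orange tumbler in the fingers, mouth down within 6 degrees, within 12 mm of the star's centre, star at least 6.5 mm down with 5 to 30 N, the hand not touching the rinser; spatula flat, still and released inside the pan (all of step 1 and all of step 2 and contact force between orange_tumbler and rinser below 30 N and linear speed of orange_tumbler below 0.02 m/s); the arm keeps its last pose, push and grip.
It fails at once if the white tumbler is moved more than 30 mm or tipped over (distance of white_tumbler from where it was at the start of the episode above 0.03 m or angle between white_tumbler's own z axis and vertical above 0.5 rad).
It fails at once if the green tumbler is moved more than 30 mm or tipped over (distance of green_tumbler from where it was at the start of the episode above 0.03 m or angle between green_tumbler's own z axis and vertical above 0.5 rad).
It fails at once if the milk jug is moved more than 30 mm or tipped over (distance of milk_jug from where it was at the start of the episode above 0.03 m or angle between milk_jug's own z axis and vertical above 0.5 rad).
It fails at once if the spatula is dropped or thrown (falls free faster than 0.9 m/s, about 40 mm) (linear speed of spatula above 0.9 m/s and contact force between the fingers and spatula below 0.05 N).
It also fails if it takes over 64 s, if anything falls off the work surface, if the arm or the gripper's body presses on something with over 40 N, if the wrist force passes 120 N, or if a joint passes its speed limit or range.

## Working session

There is one attempt and no reset: what is moved stays moved. The work goes in short steps, Python scripts to look and compute and a tool call to move; the robot and the scene stay as the last step left them, time stands still between calls to the robot, and variables do not carry over. Pictures are saved under pics/ and viewed, at most 10 in all, crops included, and the job is handed in when it is done.

Besides the shell and the picture viewer there is one more tool, called after ">>>" as a command line: name --argument value ..., lists and objects as JSON in quotes. carry_out: Moves the arm, as the interface text tells. Its arguments: {"type":"object","properties":{"targets":{"type":"array","items":{"type":"object","properties":{"hand":{"type":"number"},"x":{"type":"number"},"y":{"type":"number"},"z":{"type":"number"},"ax":{"type":"number"},"ay":{"type":"number"},"az":{"type":"number"}}}},"newtons":{"type":"number"}},"required":["targets"]}

```bash
mkdir -p pics
cat > h.py <<'E'
import numpy as np, cv2
from plant import read_state, read_camera, camera_params, robot
def cam(n):
    p=camera_params(n); im,d=read_camera(n); return im,d,p
def world(p,u,v,d):
    c=np.stack([(u-p['cx'])/p['fx']*d,-(v-p['cy'])/p['fy']*d,-d*np.ones_like(u,float)],-1)
    return c@np.array(p['rotation']).T+np.array(p['position'])
def cloud(p,d):
    v,u=np.mgrid[:d.shape[0],:d.shape[1]]; return world(p,u.astype(float),v,d)
def onplane(p,u,v,z):
    r=world(p,np.float64(u),np.float64(v),1.0)-np.array(p['position']); o=np.array(p['position'])
    return o+r*(z-o[2])/r[2]
E
python3 - <<'E'
from h import *
s=read_state(); print({k:np.round(v,3) for k,v in s.items()})
for n in('top','scene'):
    im,d,p=cam(n); cv2.imwrite(f'pics/{n}0.png',im); np.savez(f'{n}0.npz',im=im,d=d,**{k:np.array(v) for k,v in p.items()})
    print(n,{k:np.round(v,3) for k,v in p.items()})
E
```

```text
{'t': np.float64(0.0), 'q': array([-1.344,  0.131,  1.489, -0.   ,  1.523, -0.085]), 'dq': array([-0.001, -0.001,  0.001,  0.001, -0.002,  0.001]), 'joint_torque': array([-0.0000e+00, -5.5983e+01, -4.9176e+01,  7.7000e-02,  3.5000e-02,
       -0.0000e+00]), 'tool_pos': array([ 0.184, -0.571,  0.404]), 'orientation': array([-3.102, -0.488,  0.   ]), 'force': array([ 0.108, -0.848, -0.258]), 'wrist_torque': array([ 0.025, -0.035, -0.019]), 'gripper_force': np.float64(0.0), 'opening': np.float64(0.093)}
top {'fx': np.float64(391.826), 'fy': np.float64(391.826), 'cx': np.float64(281.661), 'cy': np.float64(211.119), 'position': array([0.442, 0.074, 0.985]), 'rotation': array([ 0.106, -0.109, -1.578])}
scene {'fx': np.float64(472.811), 'fy': np.float64(472.811), 'cx': np.float64(278.593), 'cy': np.float64(204.614), 'position': array([1.065, 0.551, 1.034]), 'rotation': array([0.284, 0.711, 2.249])}
```

View pics/top0.png

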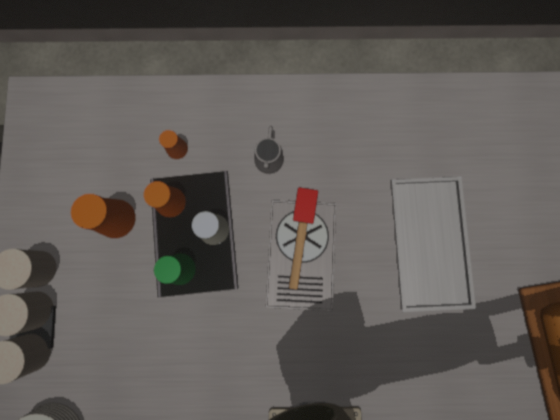

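View pics/scene0.png

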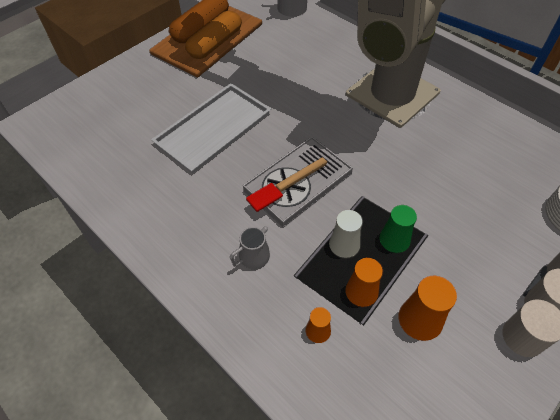

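The top view shows three orange cups. The small one is at (168,140) off the mat, the middle one at (160,197) on the mat, and the large one at (95,212) off the mat. The one on the mat fits: it is the middle size and stands beside the white (207,226) and green (168,270) tumblers. The spatula's blade is at (305,205) and its handle runs to (294,288). The pan is on the right at (432,244), and the star is at about (302,236).

```bash
sed -i "s/    p=camera_params(n); im,d=read_camera(n); return im,d,p/    p=camera_params(n); p['rotation']=cv2.Rodrigues(np.array(p['rotation'],float).reshape(3,1))[0] if np.size(p['rotation'])==3 else np.array(p['rotation']); im,d=read_camera(n); return im,d,p/" h.py
cat > m.py <<'E'
from h import *
def load(n):
    z=dict(np.load(f'{n}0.npz')); z['rotation']=cv2.Rodrigues(z['rotation'].reshape(3,1).astype(float))[0]; return z['im'],z['d'],z
if __name__=='__main__':
  for n in('top','scene'):
    im,d,p=load(n); W=cloud(p,d); hsv=cv2.cvtColor(im,cv2.COLOR_BGR2HSV); H,S,V=cv2.split(hsv); z=W[...,2]
    ok=(d>0)
    print(n,'bench z med',np.round(np.median(z[ok&(S<40)&(V>80)]),4))
    for nm,m in dict(orange=(H>=5)&(H<=14)&(S>200)&(V>120),green=(H>50)&(H<80)&(S>150),red=((H<4)|(H>175))&(S>180)&(V>100),wood=(H>8)&(H<20)&(S>80)&(S<200)&(V>80)).items():
        k,l,st,c=cv2.connectedComponentsWithStats(m.astype(np.uint8))
        for i in range(1,k):
            if st[i,4]<60: continue
            P=W[(l==i)&ok]; 
            if len(P)<30: continue
            zt=np.percentile(P[:,2],95); T=P[P[:,2]>zt-.006]
            out=[nm,st[i].tolist(),np.round(c[i]),'ztop',round(zt,4),'topmid',np.round((T.min(0)+T.max(0))/2,3),'ext',np.round(np.ptp(T,0),3)]
            if nm in('red','wood'): 
                q=cv2.minAreaRect((T[:,:2]*1000).astype(np.float32)); out.append(np.round(q[0]+q[1]+(q[2],),1))
            print(*out)
  im,d,p=load('top')
  for nm,pts,z in(('pan flange corners',[(393,179),(461,178),(474,309),(402,310)],.02),('rinser corners',[(272,201),(334,202),(333,306),(268,304)],.028),('mat',[(152,178),(228,172),(236,291),(158,297)],.005)):
    Q=np.array([onplane(p,u,v,z) for u,v in pts]); print(nm,np.round(Q[:,:2],3).tolist(),'c',np.round(Q.mean(0)[:2],3),'sides',np.round(np.linalg.norm(Q-np.roll(Q,-1,0),axis=1),3))
  c=cv2.resize(im[110:310,60:260],None,fx=3,fy=3,interpolation=cv2.INTER_CUBIC); c=np.clip(c.astype(float)*1.3,0,255).astype(np.uint8); cv2.imwrite('pics/crop1.png',c)
E
python3 m.py
```

```text
top bench z med -0.0002
red [295, 189, 22, 33, 574] [305. 205.] ztop 0.0487 topmid [0.586 0.014 0.047] ext [0.079 0.052 0.009] [586.1  14.4  44.7  77.7  79.8]
wood [159, 130, 25, 29, 376] [169. 142.] ztop 0.0832 topmid [0.744 0.342 0.082] ext [0.046 0.044 0.009] [743.6 342.4  44.2  42.8  54.5]
wood [143, 181, 29, 35, 631] [157. 195.] ztop 0.1172 topmid [0.603 0.355 0.115] ext [0.058 0.06  0.008] [603.4 354.6  59.2  56.9  43.7]
wood [70, 194, 55, 44, 853] [ 92. 214.] ztop 0.1451 topmid [0.563 0.492 0.143] ext [0.075 0.078 0.008] [563.1 492.1  76.6  75.6  50. ]
wood [289, 222, 18, 67, 567] [298. 256.] ztop 0.0522 topmid [0.466 0.035 0.051] ext [0.156 0.043 0.009] [465.8  34.9  21.2 158.8  80.4]
wood [522, 283, 38, 13, 199] [538. 289.] ztop 0.0234 topmid [ 0.378 -0.553  0.021] ext [0.028 0.092 0.007] [ 379.  -553.2   15.2   93.7   10. ]
wood [527, 309, 13, 28, 198] [533. 323.] ztop 0.0227 topmid [ 0.3   -0.527  0.02 ] ext [0.063 0.025 0.007] [ 299.  -527.    62.7   18.1    8.1]
wood [548, 316, 12, 29, 256] [555. 328.] ztop 0.0806 topmid [ 0.297 -0.543  0.079] ext [0.051 0.015 0.008] [ 2
[... 789 characters left out ...]
 0.008] [ 384.4 -626.1  235.4   93.7   77.2]
wood [203, 53, 16, 13, 82] [211.  59.] ztop 0.022 topmid [ 0.297 -0.526  0.02 ] ext [0.064 0.031 0.008] [ 296.5 -525.4   66.9   22.9    8.4]
wood [276, 157, 51, 35, 413] [301. 174.] ztop 0.0531 topmid [0.465 0.038 0.052] ext [0.159 0.045 0.009] [466.   37.4  22.4 158.4  80.1]
pan flange corners [[0.654, -0.209], [0.655, -0.38], [0.333, -0.388], [0.332, -0.215]] c [ 0.493 -0.298] sides [0.171 0.322 0.173 0.322]
rinser corners [[0.6, 0.096], [0.596, -0.058], [0.344, -0.048], [0.35, 0.107]] c [0.472 0.024] sides [0.153 0.252 0.155 0.249]
mat [[0.666, 0.402], [0.68, 0.208], [0.38, 0.186], [0.368, 0.377]] c [0.523 0.293] sides [0.194 0.3   0.191 0.299]
```

View pics/crop1.png

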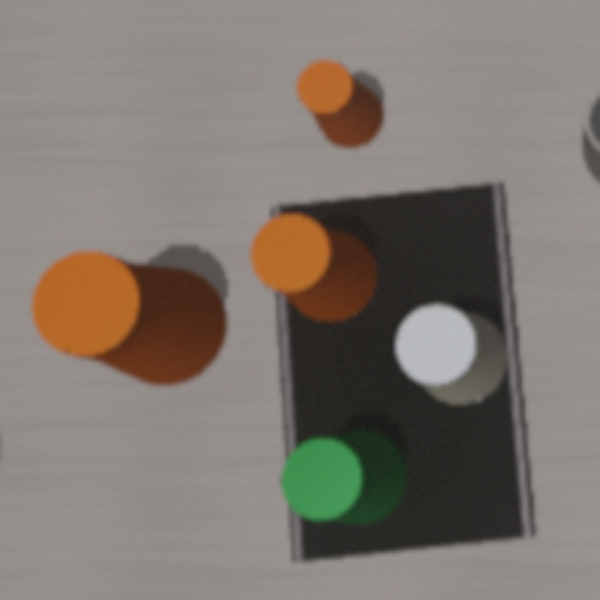

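The crop confirms the target: the orange cup at crop (290,253) stands on the mat, its top is at 0.117 m and its foot is about 60 mm across. Next I compute the first move, to above the spatula.

```bash
cat > go.py <<'E'
import sys; from h import *
from scipy.spatial.transform import Rotation as Ro
x,y,z,psi=map(float,sys.argv[1:5]); s=read_state(); R=Ro.from_rotvec(s['orientation']).as_matrix()
c,sn=np.cos(psi),np.sin(psi); T=np.array([[c,sn,0],[sn,-c,0],[0,0,-1]])
print('t',round(float(s['t']),2),'pos',np.round(s['tool_pos'],4),'psi',round(np.arctan2(R[1,0],R[0,0]),3),'shift',np.round(R.T@(np.array([x,y,z])-s['tool_pos']),4),'turn',np.round(Ro.from_matrix(R.T@T).as_rotvec(),4),'F',np.round(s['force'],1),'open',round(float(s['opening']),4),'q6',np.round(s['q'][5],2))
E
python3 go.py .515 .028 .30 -.166
```

```text
t 0.1 pos [ 0.184  -0.5709  0.4038] psi 0.312 shift [ 0.4987 -0.4683  0.1047] turn [-1.600e-03  2.000e-04  4.778e-01] F [0.2 0.1 1. ] open 0.0929 q6 -0.09
```

>>> carry_out --targets '[{"hand": 100, "x": 0.499, "y": -0.468, "z": 0.105, "ax": -0.0016, "ay": 0, "az": 0.478}, {"hand": 100, "x": 0.499, "y": -0.468, "z": 0.105, "ax": -0.0016, "ay": 0, "az": 0.478}, {"hand": 100, "x": 0.499, "y": -0.468, "z": 0.105, "ax": -0.0016, "ay": 0, "az": 0.478}, {"hand": 100, "x": 0.499, "y": -0.468, "z": 0.105, "ax": -0.0016, "ay": 0, "az": 0.478}, {"hand": 100, "x": 0.499, "y": -0.468, "z": 0.105, "ax": -0.0016, "ay": 0, "az": 0.478}, {"hand": 100, "x": 0.499, "y": -0.468, "z": 0.105, "ax": -0.0016, "ay": 0, "az": 0.478}, {"hand": 100, "x": 0.499, "y": -0.468, "z": 0.105, "ax": -0.0016, "ay": 0, "az": 0.478}, {"hand": 100, "x": 0.499, "y": -0.468, "z": 0.105, "ax": -0.0016, "ay": 0, "az": 0.478}]'

```text
t: 1.1
tool_pos: [0.4239, -0.1367, 0.3285]
orientation: [3.129, -0.261, 0.001]
force: [1.6, -1.5, 0.9]
opening: 0.093
gripper_force: 0.0
```

```bash
python3 go.py .515 .028 .30 -.166
```

```text
t 1.1 pos [ 0.4239 -0.1367  0.3285] psi -0.166 shift [ 0.0625 -0.1776  0.0283] turn [ 0.0017 -0.0008 -0.0004] F [ 1.6 -1.5  0.9] open 0.093 q6 1.31
```

>>> carry_out --targets '[{"hand": 100, "x": 0.062, "y": -0.177, "z": 0.028}, {"hand": 100, "x": 0.062, "y": -0.177, "z": 0.028}, {"hand": 100, "x": 0.062, "y": -0.177, "z": 0.028}, {"hand": 100, "x": 0.062, "y": -0.177, "z": 0.028}, {"hand": 100, "x": 0.062, "y": -0.177, "z": 0.028}, {"hand": 100, "x": 0.062, "y": -0.177, "z": 0.028}]'

```text
schema error: expected keys hand, x, y, z, ax, ay, az
```

```bash
python3 go.py .515 .028 .223 -.166
python3 - <<'E'
from h import *
im,d,p=cam('wrist'); cv2.imwrite('pics/w1.png',im)
W=cloud(p,d); hsv=cv2.cvtColor(im,cv2.COLOR_BGR2HSV); H,S,V=cv2.split(hsv)
for nm,m in dict(red=((H<4)|(H>175))&(S>180)&(V>60),wood=(H>8)&(H<20)&(S>80)&(V>60)).items():
    m=m&(d>0)&(abs(W[...,2]-.047)<.008)
    k,l,st,c=cv2.connectedComponentsWithStats(m.astype(np.uint8))
    if k<2: continue
    i=1+st[1:,4].argmax(); P=W[l==i]; print(nm,st[i],np.round(c[i]),np.round(np.median(P[:,2]),4),np.round(np.array(sum([list(np.atleast_1d(a)) for a in cv2.minAreaRect((P[:,:2]*1000).astype(np.float32))],[])),1))
E
```

```text
t 1.1 pos [ 0.4239 -0.1367  0.3285] psi -0.166 shift [ 0.0625 -0.1777  0.1053] turn [ 0.0017 -0.0008 -0.0004] F [ 1.6 -1.5  0.9] open 0.093 q6 1.31
red [  11    0   86  101 6773] [55. 49.] 0.0462 [579.8  14.   52.5  72.7  81.1]
wood [  49  101   61  174 4817] [ 79. 187.] 0.05 [465.5  33.3  22.9 157.7  80.8]
```

View pics/w1.png

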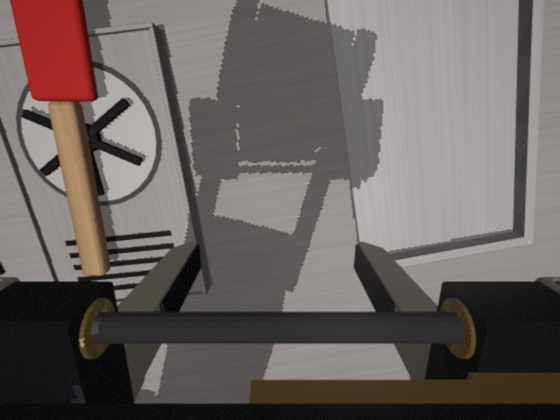

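The wrist view shows the handle at (79,187) lying across the star, with the red blade above it. The refined handle centre is (0.4655, 0.0333), which agrees to 2 mm with the top view.

>>> carry_out --targets '[{"hand": 100, "x": 0.063, "y": -0.175, "z": 0.028, "ax": 0.0017, "ay": -0.0008, "az": 0}, {"hand": 100, "x": 0.063, "y": -0.175, "z": 0.028, "ax": 0.0017, "ay": -0.0008, "az": 0}, {"hand": 100, "x": 0.063, "y": -0.175, "z": 0.028, "ax": 0.0017, "ay": -0.0008, "az": 0}, {"hand": 100, "x": 0.063, "y": -0.175, "z": 0.028, "ax": 0.0017, "ay": -0.0008, "az": 0}, {"hand": 100, "x": 0.063, "y": -0.175, "z": 0.028, "ax": 0.0017, "ay": -0.0008, "az": 0}, {"hand": 100, "x": 0.063, "y": -0.175, "z": 0.028, "ax": 0.0017, "ay": -0.0008, "az": 0}]'

```text
t: 1.9
tool_pos: [0.5142, 0.0222, 0.3008]
orientation: [3.13, -0.263, -0.0]
force: [-0.3, 0.1, -0.9]
opening: 0.0933
gripper_force: 0.0
```

```bash
python3 go.py .515 .0255 .223 -.165
python3 - <<'E'
from h import *
im,d,p=cam('wrist')
W=cloud(p,d); hsv=cv2.cvtColor(im,cv2.COLOR_BGR2HSV); H,S,V=cv2.split(hsv)
for nm,m in dict(red=((H<4)|(H>175))&(S>180)&(V>60),wood=(H>8)&(H<20)&(S>80)&(V>60)).items():
    m=m&(d>0)&(abs(W[...,2]-.047)<.008)
    k,l,st,c=cv2.connectedComponentsWithStats(m.astype(np.uint8))
    if k<2: continue
    i=1+st[1:,4].argmax(); P=W[l==i]; print(nm,st[i],np.round(c[i]),np.round(np.median(P[:,2]),4),np.round(np.array(sum([list(np.atleast_1d(a)) for a in cv2.minAreaRect((P[:,:2]*1000).astype(np.float32))],[])),1))
E
```

```text
t 1.9 pos [0.5142 0.0222 0.3008] psi -0.168 shift [ 0.0002 -0.0034  0.0778] turn [ 0.0002  0.0003 -0.0028] F [-0.3  0.1 -0.9] open 0.0933 q6 1.68
red [ 236   67   69  114 7074] [269. 122.] 0.0465 [586.3  14.4  50.6  82.5  80.7]
wood [ 258  182   27  129 3221] [271. 245.] 0.0505 [485.8  30.7  21.6 118.7  80.5]
```

>>> carry_out --targets '[{"hand": 100, "x": 0, "y": -0.0035, "z": 0.03, "ax": 0, "ay": 0, "az": 0}, {"hand": 100, "x": 0, "y": -0.0035, "z": 0.06, "ax": 0, "ay": 0, "az": 0}, {"hand": 100, "x": 0, "y": -0.0035, "z": 0.0775, "ax": 0, "ay": 0, "az": 0}, {"hand": 100, "x": 0, "y": -0.0035, "z": 0.0775, "ax": 0, "ay": 0, "az": 0}]'

```text
t: 2.45
tool_pos: [0.5144, 0.0262, 0.2221]
orientation: [-3.131, 0.262, 0.005]
force: [-0.5, -0.4, 1.1]
opening: 0.0931
gripper_force: 0.0
```

```bash
python3 go.py .515 .0258 .223 -.165
```

```text
t 2.45 pos [0.5144 0.0262 0.2221] psi -0.167 shift [ 0.0007  0.0003 -0.0009] turn [ 0.0002  0.0029 -0.0023] F [-0.5 -0.4  1.1] open 0.0931 q6 1.69
```

>>> carry_out --targets '[{"hand": 15, "x": 0, "y": 0, "z": 0, "ax": 0, "ay": 0, "az": 0}, {"hand": 15, "x": 0, "y": 0, "z": 0, "ax": 0, "ay": 0, "az": 0}, {"hand": 15, "x": 0, "y": 0, "z": 0, "ax": 0, "ay": 0, "az": 0}, {"hand": 15, "x": 0, "y": 0, "z": 0, "ax": 0, "ay": 0, "az": 0}, {"hand": 15, "x": 0, "y": 0, "z": 0, "ax": 0, "ay": 0, "az": 0}, {"hand": 15, "x": 0, "y": 0, "z": 0, "ax": 0, "ay": 0, "az": 0}]' --newtons 30

```text
t: 3.2
tool_pos: [0.5151, 0.0269, 0.2231]
orientation: [-3.131, 0.261, 0.001]
force: [0.0, 0.6, 0.0]
opening: 0.0374
gripper_force: 0.0
```

>>> carry_out --targets '[{"hand": 10, "x": 0, "y": 0, "z": 0, "ax": 0, "ay": 0, "az": 0}, {"hand": 10, "x": 0, "y": 0, "z": 0, "ax": 0, "ay": 0, "az": 0}, {"hand": 10, "x": 0, "y": 0, "z": 0, "ax": 0, "ay": 0, "az": 0}, {"hand": 10, "x": 0, "y": 0, "z": 0, "ax": 0, "ay": 0, "az": 0}]' --newtons 30

```text
t: 3.7
tool_pos: [0.5151, 0.0269, 0.2231]
orientation: [-3.131, 0.261, 0.001]
force: [1.2, 0.0, -0.6]
opening: 0.0214
gripper_force: 30.0
```

>>> carry_out --targets '[{"hand": 10, "x": 0, "y": 0, "z": -0.02, "ax": 0, "ay": 0, "az": 0}, {"hand": 10, "x": 0, "y": 0, "z": -0.045, "ax": 0, "ay": 0, "az": 0}, {"hand": 10, "x": 0, "y": 0, "z": -0.07, "ax": 0, "ay": 0, "az": 0}, {"hand": 10, "x": 0, "y": 0, "z": -0.08, "ax": 0, "ay": 0, "az": 0}, {"hand": 10, "x": 0, "y": 0, "z": -0.08, "ax": 0, "ay": 0, "az": 0}, {"hand": 10, "x": 0, "y": 0, "z": -0.08, "ax": 0, "ay": 0, "az": 0}]'

```text
t: 4.45
tool_pos: [0.5147, 0.0269, 0.3018]
orientation: [-3.131, 0.261, 0.004]
force: [-0.1, 0.6, -0.7]
opening: 0.0214
gripper_force: 30.0
```

```bash
python3 go.py .500 -.298 .30 .02;  python3 - <<'E'
from h import *
im,d,p=cam('wrist'); cv2.imwrite('pics/w2.png',im)
W=cloud(p,d); hsv=cv2.cvtColor(im,cv2.COLOR_BGR2HSV); H,S,V=cv2.split(hsv)
for nm,m in dict(red=((H<4)|(H>175))&(S>180)&(V>60),wood=(H>8)&(H<20)&(S>80)&(V>60)).items():
    m=m&(d>0)&(abs(W[...,2]-.127)<.025)
    k,l,st,c=cv2.connectedComponentsWithStats(m.astype(np.uint8))
    if k<2: continue
    i=1+st[1:,4].argmax(); P=W[l==i]; A=np.c_[P[:,0],P[:,1],np.ones(len(P))]; print(nm,st[i],'plane',np.round(np.linalg.lstsq(A,P[:,2],rcond=None)[0],3),np.round(np.median(P,0),4),P.min(0),P.max(0))
E
```

```text
t 4.45 pos [0.5147 0.0269 0.3018] psi -0.166 shift [0.0393 0.3228 0.0018] turn [-0.0002  0.0023 -0.1862] F [-0.1  0.6 -0.7] open 0.0214 q6 1.69
red [  225    43   105   168 14452] plane [-0.005 -0.006  0.128] [0.5901 0.0159 0.1251] [ 0.54252054 -0.01594756  0.12086866] [0.62937266 0.0446814  0.12761003]
wood [ 258  211   39  100 3727] plane [-0.024 -0.009  0.141] [0.5172 0.0256 0.1291] [0.48244934 0.01110909 0.11821126] [0.54470256 0.04135325 0.13366133]
```

>>> carry_out --targets '[{"hand": 10, "x": 0.003, "y": 0.02, "z": 0, "ax": 0, "ay": 0, "az": -0.01}, {"hand": 10, "x": 0.008, "y": 0.065, "z": 0, "ax": 0, "ay": 0.001, "az": -0.04}, {"hand": 10, "x": 0.015, "y": 0.12, "z": 0, "ax": 0, "ay": 0.001, "az": -0.07}, {"hand": 10, "x": 0.022, "y": 0.175, "z": 0, "ax": 0, "ay": 0.001, "az": -0.1}, {"hand": 10, "x": 0.029, "y": 0.23, "z": 0, "ax": 0, "ay": 0.002, "az": -0.13}, {"hand": 10, "x": 0.035, "y": 0.28, "z": 0.001, "ax": 0, "ay": 0.002, "az": -0.16}, {"hand": 10, "x": 0.039, "y": 0.312, "z": 0.002, "ax": 0, "ay": 0.002, "az": -0.18}, {"hand": 10, "x": 0.04, "y": 0.323, "z": 0.002, "ax": 0, "ay": 0.002, "az": -0.186}]'

```text
t: 5.5
tool_pos: [0.5004, -0.2999, 0.2997]
orientation: [-3.14, -0.028, 0.0]
force: [0.5, -0.2, -0.9]
opening: 0.022
gripper_force: 30.0
```

>>> carry_out --targets '[{"hand": 10, "x": 0, "y": 0, "z": 0, "ax": 0, "ay": 0, "az": 0}, {"hand": 10, "x": 0, "y": 0, "z": 0, "ax": 0, "ay": 0, "az": 0}]'

```text
t: 5.75
tool_pos: [0.5013, -0.2971, 0.3007]
orientation: [-3.141, -0.032, -0.002]
force: [-0.4, -0.2, -0.5]
opening: 0.0215
gripper_force: 30.0
```

```bash
python3 go.py .501 -.298 .194 .02;  python3 - <<'E'
from h import *
im,d,p=cam('top'); W=cloud(p,d); 
v,u=np.mgrid[:420,:560]
m=(u>370)&(u<500)&(v>160)&(v<330)&(W[...,2]>.013)&(W[...,2]<.026)&(d>0)
P=W[m]; print('flange',np.round(P.min(0),3),np.round(P.max(0),3),cv2.minAreaRect((P[:,:2]*1000).astype(np.float32)))
im2,d2,p2=cam('wrist'); cv2.imwrite('pics/both.png',np.hstack([cv2.resize(im,(400,300)),cv2.resize(im2,(400,300))]))
E
```

```text
t 5.75 pos [ 0.5013 -0.2971  0.3007] psi 0.021 shift [-0.0004  0.001   0.1067] turn [-0.0009 -0.0011  0.0005] F [-0.4 -0.2 -0.5] open 0.0215 q6 0.93
flange [ 0.329 -0.389  0.013] [ 0.658 -0.204  0.025] ((493.4864807128906, -297.6240234375), (325.09765625, 177.6457977294922), 2.0260636806488037)
```

View pics/both.png

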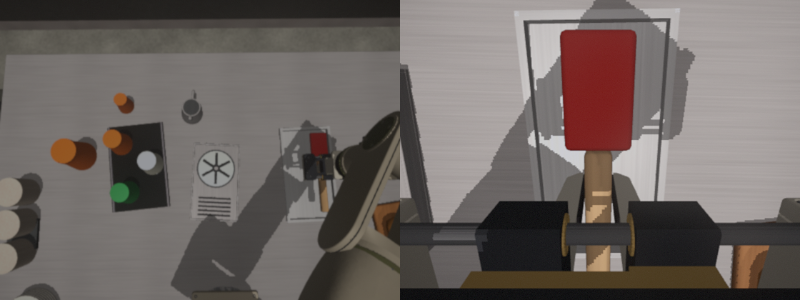

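The composite shows the spatula hanging level over the pan, with the blade at (600,90) in the wrist half. The star at (217,168) in the top half is now clear. The pan measures 325 × 177 mm, centred at (0.4935, -0.2976).

>>> carry_out --targets '[{"hand": 10, "x": -0.0005, "y": 0.0, "z": 0.02, "ax": -0.001, "ay": -0.001, "az": -0.012}, {"hand": 10, "x": -0.0005, "y": 0.0, "z": 0.05, "ax": -0.001, "ay": -0.001, "az": -0.012}, {"hand": 10, "x": -0.0005, "y": 0.0, "z": 0.08, "ax": -0.001, "ay": -0.001, "az": -0.012}, {"hand": 10, "x": -0.0005, "y": 0.0, "z": 0.098, "ax": -0.001, "ay": -0.001, "az": -0.012}, {"hand": 10, "x": -0.0005, "y": 0.0, "z": 0.104, "ax": -0.001, "ay": -0.001, "az": -0.012}, {"hand": 10, "x": -0.0005, "y": 0.0, "z": 0.1065, "ax": -0.001, "ay": -0.001, "az": -0.012}, {"hand": 10, "x": -0.0005, "y": 0.0, "z": 0.1065, "ax": -0.001, "ay": -0.001, "az": -0.012}]'

```text
t: 6.72
tool_pos: [0.5013, -0.2986, 0.1955]
orientation: [3.139, 0.05, 0.003]
force: [0.3, -0.0, -1.1]
opening: 0.0221
gripper_force: 30.0
```

>>> carry_out --targets '[{"hand": 10, "x": 0, "y": 0, "z": 0.001, "ax": 0, "ay": 0, "az": 0}, {"hand": 10, "x": 0, "y": 0, "z": 0.001, "ax": 0, "ay": 0, "az": 0}]'

```text
t: 6.98
tool_pos: [0.501, -0.2985, 0.1941]
orientation: [3.14, 0.05, 0.002]
force: [-0.2, -0.1, -1.0]
opening: 0.0218
gripper_force: 30.0
```

>>> carry_out --targets '[{"hand": 10, "x": 0, "y": 0, "z": 0.001, "ax": 0, "ay": 0, "az": 0}, {"hand": 10, "x": 0, "y": 0, "z": 0.002, "ax": 0, "ay": 0, "az": 0}, {"hand": 10, "x": 0, "y": 0, "z": 0.002, "ax": 0, "ay": 0, "az": 0}]'

```text
t: 7.35
tool_pos: [0.5011, -0.2984, 0.1931]
orientation: [3.14, 0.05, 0.002]
force: [-5.2, 4.4, 11.0]
opening: 0.0217
gripper_force: 30.0
```

Contact with the pan floor shows as 11 N upward, so I release.

>>> carry_out --targets '[{"hand": 60, "x": 0, "y": 0, "z": -0.001, "ax": 0, "ay": 0, "az": 0}, {"hand": 60, "x": 0, "y": 0, "z": -0.001, "ax": 0, "ay": 0, "az": 0}, {"hand": 60, "x": 0, "y": 0, "z": -0.001, "ax": 0, "ay": 0, "az": 0}, {"hand": 60, "x": 0, "y": 0, "z": -0.001, "ax": 0, "ay": 0, "az": 0}, {"hand": 60, "x": 0, "y": 0, "z": -0.03, "ax": 0, "ay": 0, "az": 0}, {"hand": 60, "x": 0, "y": 0, "z": -0.07, "ax": 0, "ay": 0, "az": 0}, {"hand": 100, "x": 0, "y": 0, "z": -0.12, "ax": 0, "ay": 0, "az": 0}, {"hand": 100, "x": 0, "y": 0, "z": -0.16, "ax": 0, "ay": 0, "az": 0}]'

```text
t: 8.35
tool_pos: [0.5008, -0.2982, 0.3537]
orientation: [3.139, 0.05, 0.003]
force: [0.6, -1.5, -0.3]
opening: 0.0712
gripper_force: 0.0
```

```bash
python3 go.py .603 .355 .36 .6;  python3 - <<'E'
from h import *
im,d,p=cam('wrist'); cv2.imwrite('pics/w3.png',im)
W=cloud(p,d); hsv=cv2.cvtColor(im,cv2.COLOR_BGR2HSV); H,S,V=cv2.split(hsv)
for nm,m in dict(red=((H<4)|(H>175))&(S>180)&(V>40),wood=(H>8)&(H<20)&(S>80)&(V>60)).items():
    m=m&(d>0)&(W[...,2]<.05)
    k,l,st,c=cv2.connectedComponentsWithStats(m.astype(np.uint8))
    i=1+st[1:,4].argmax(); P=W[l==i]; print(nm,np.round(np.median(P,0),4),np.round(P.min(0),3),np.round(P.max(0),3))
E
```

```text
t 8.35 pos [ 0.5008 -0.2982  0.3537] psi 0.032 shift [ 0.1229 -0.6496 -0.0072] turn [ 0.0022 -0.0011 -0.5682] F [ 0.6 -1.5 -0.3] open 0.0712 q6 0.91
red [ 0.5774 -0.2938  0.0166] [ 0.533 -0.322  0.014] [ 0.614 -0.272  0.019]
wood [ 0.461  -0.3011  0.0205] [ 0.372 -0.313  0.016] [ 0.531 -0.289  0.023]
```

View pics/w3.png

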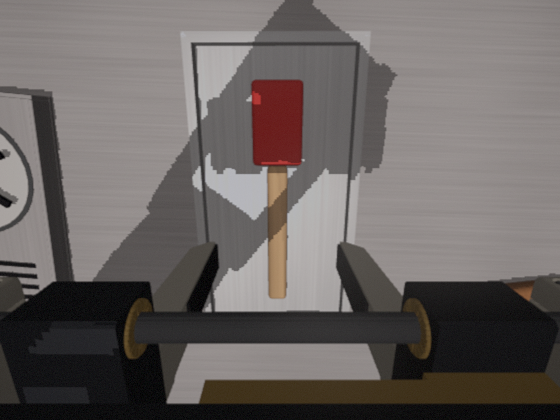

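The spatula lies flat in the pan, with the blade at (277,122) and the handle end at (277,297). The measured top heights are 20.5 and 16.6 mm, so the underside is on the floor. Next I go to above the orange tumbler.

>>> carry_out --targets '[{"hand": 100, "x": 0.123, "y": -0.65, "z": -0.007, "ax": 0.0, "ay": 0, "az": -0.568}, {"hand": 100, "x": 0.123, "y": -0.65, "z": -0.007, "ax": 0.0, "ay": 0, "az": -0.568}, {"hand": 100, "x": 0.123, "y": -0.65, "z": -0.007, "ax": 0.0, "ay": 0, "az": -0.568}, {"hand": 100, "x": 0.123, "y": -0.65, "z": -0.007, "ax": 0.0, "ay": 0, "az": -0.568}, {"hand": 100, "x": 0.123, "y": -0.65, "z": -0.007, "ax": 0.0, "ay": 0, "az": -0.568}, {"hand": 100, "x": 0.123, "y": -0.65, "z": -0.007, "ax": 0.0, "ay": 0, "az": -0.568}, {"hand": 100, "x": 0.123, "y": -0.65, "z": -0.007, "ax": 0.0, "ay": 0, "az": -0.568}, {"hand": 100, "x": 0.123, "y": -0.65, "z": -0.007, "ax": 0.0, "ay": 0, "az": -0.568}]'

```text
t: 9.4
tool_pos: [0.578, 0.1979, 0.3563]
orientation: [3.0, 0.928, 0.001]
force: [1.1, -1.0, 0.3]
opening: 0.0927
gripper_force: 0.0
```

```bash
cat > orange.py <<'E'
from h import *
im,d,p=cam('wrist'); W=cloud(p,d); H,S,V=cv2.split(cv2.cvtColor(im,cv2.COLOR_BGR2HSV))
m=(H>=4)&(H<=20)&(S>120)&(V>50)&(d>0)&(abs(W[...,2]-.115)<.008)
k,l,st,c=cv2.connectedComponentsWithStats(m.astype(np.uint8))
for i in range(1,k):
    if st[i,4]>300:
        P=W[l==i]; (cx,cy),r=cv2.minEnclosingCircle((P[:,:2]).astype(np.float32)); print(st[i],np.round(c[i]),'z',np.round(np.median(P[:,2]),4),'circ',round(cx,4),round(cy,4),round(r,4),'mid',np.round((P.min(0)+P.max(0))/2,4),'mean',np.round(P.mean(0),4))
E
python3 go.py .603 .355 .36 .6; python3 orange.py
```

```text
t 9.4 pos [0.578  0.1979 0.3563] psi 0.6 shift [ 0.1093 -0.1156 -0.0039] turn [ 0.0013 -0.0002 -0.0002] F [ 1.1 -1.   0.3] open 0.0927 q6 1.22
[  61   20   95   96 7036] [108.  68.] z 0.1158 circ 0.6039 0.3541 0.0305 mid [0.6036 0.354  0.1128] mean [0.6049 0.3532 0.1156]
```

>>> carry_out --targets '[{"hand": 100, "x": 0.109, "y": -0.115, "z": 0, "ax": 0.0, "ay": 0, "az": 0}, {"hand": 100, "x": 0.109, "y": -0.115, "z": 0, "ax": 0.0, "ay": 0, "az": 0}, {"hand": 100, "x": 0.109, "y": -0.115, "z": 0, "ax": 0.0, "ay": 0, "az": 0}, {"hand": 100, "x": 0.109, "y": -0.115, "z": 0.02, "ax": 0.0, "ay": 0, "az": 0}, {"hand": 100, "x": 0.109, "y": -0.115, "z": 0.02, "ax": 0.0, "ay": 0, "az": 0}]'

```text
t: 10.07
tool_pos: [0.6023, 0.3512, 0.3325]
orientation: [2.999, 0.927, -0.009]
force: [-1.4, 0.0, -0.2]
opening: 0.093
gripper_force: 0.0
```

```bash
python3 orange.py; python3 go.py .604 .354 .267 .6;  python3 - <<'E'
from h import *
im,d,p=cam('wrist'); cv2.imwrite('pics/w4.png',im)
im,d,p=cam('top'); W=cloud(p,d); V=cv2.cvtColor(im,cv2.COLOR_BGR2HSV)
# star arms: dark pixels near expected centre, height ~.03
v,u=np.mgrid[:420,:560]; P=np.array([.517,.022])
m=(np.linalg.norm(W[...,:2]-P,axis=2)<.062)&(d>0)
g=V[...,2]; print('V range',np.percentile(g[m],[5,30,50,80]))
for th in(40,60,80):
    k=m&(g<th); 
    if k.sum()>20: Q=W[k]; (a,b),r=cv2.minEnclosingCircle(Q[:,:2].astype(np.float32)); print(th,k.sum(),'mean',np.round(Q.mean(0),4),'circ',round(a,4),round(b,4),round(r,4))
cv2.imwrite('pics/star.png',cv2.resize(np.clip(im[180:320,240:380].astype(float)*1.4,0,255).astype(np.uint8),(560,560),interpolation=cv2.INTER_CUBIC))
E
```

```text
[  59  105   73  108 1304] [111. 151.] z 0.1154 circ 0.5737 0.4816 0.0357 mid [0.5759 0.4803 0.115 ] mean [0.5884 0.4709 0.1154]
[ 232  184   85   83 5484] [274. 226.] z 0.1161 circ 0.6039 0.3543 0.0301 mid [0.6041 0.3543 0.1127] mean [0.6055 0.3554 0.1159]
t 10.12 pos [0.6026 0.3509 0.334 ] psi 0.599 shift [ 0.0032 -0.0019  0.0669] turn [ 0.0009  0.0042 -0.001 ] F [0.  0.  0.8] open 0.093 q6 1.43
V range [ 61. 125. 151. 156.]
60 81 mean [0.5191 0.0229 0.0339] circ 0.513 0.0221 0.0475
80 231 mean [0.5133 0.023  0.0337] circ 0.5134 0.0225 0.0503
```

View pics/star.png

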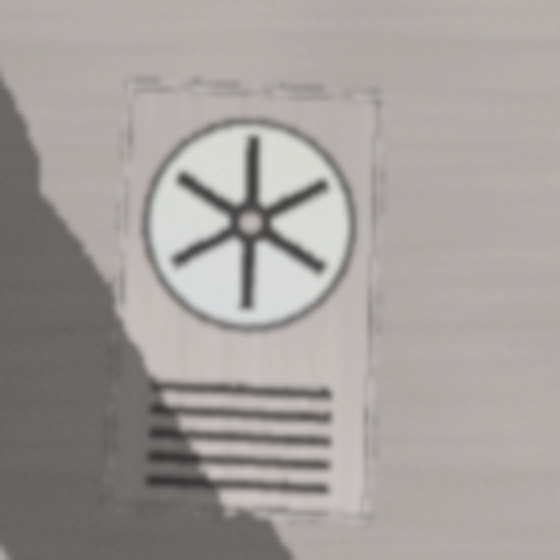

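The star crop shows the hub at (250,222), and the arms' enclosing circle is centred at (0.5134, 0.0225). The orange foot is at (0.604, 0.354) with a 30 mm radius and top at 0.116 m, so I descend on it.

>>> carry_out --targets '[{"hand": 100, "x": 0.002, "y": -0.002, "z": 0.02, "ax": 0.001, "ay": 0.002, "az": 0}, {"hand": 100, "x": 0.002, "y": -0.002, "z": 0.045, "ax": 0.001, "ay": 0.002, "az": 0}, {"hand": 100, "x": 0.002, "y": -0.002, "z": 0.065, "ax": 0.001, "ay": 0.002, "az": 0}, {"hand": 100, "x": 0.002, "y": -0.002, "z": 0.067, "ax": 0.001, "ay": 0.002, "az": 0}, {"hand": 100, "x": 0.002, "y": -0.002, "z": 0.067, "ax": 0.001, "ay": 0.002, "az": 0}, {"hand": 100, "x": 0.002, "y": -0.002, "z": 0.067, "ax": 0.001, "ay": 0.002, "az": 0}]'

```text
t: 10.98
tool_pos: [0.6041, 0.3552, 0.2708]
orientation: [-3.001, -0.928, -0.007]
force: [0.0, 0.3, -0.7]
opening: 0.0929
gripper_force: 0.0
```

```bash
python3 go.py .604 .354 .267 .6;  python3 -c "
from m import *
im,d,p=load('top'); print(onplane(p,302.1,235.1,.034))"
```

```text
t 10.97 pos [0.6041 0.3552 0.2708] psi 0.6 shift [-0.0008  0.0009  0.0038] turn [ 0.0004 -0.0042 -0.0003] F [ 0.   0.3 -0.7] open 0.0929 q6 1.43
[0.5138672  0.02287279 0.034     ]
```

>>> carry_out --targets '[{"hand": 100, "x": -0.001, "y": 0.001, "z": 0.003, "ax": 0, "ay": -0.003, "az": 0}, {"hand": 50, "x": -0.001, "y": 0.001, "z": 0.003, "ax": 0, "ay": -0.003, "az": 0}, {"hand": 50, "x": -0.001, "y": 0.001, "z": 0.003, "ax": 0, "ay": -0.003, "az": 0}, {"hand": 50, "x": -0.001, "y": 0.001, "z": 0.003, "ax": 0, "ay": -0.003, "az": 0}, {"hand": 50, "x": -0.001, "y": 0.001, "z": 0.003, "ax": 0, "ay": -0.003, "az": 0}, {"hand": 50, "x": -0.001, "y": 0.001, "z": 0.003, "ax": 0, "ay": -0.003, "az": 0}, {"hand": 50, "x": -0.001, "y": 0.001, "z": 0.003, "ax": 0, "ay": -0.003, "az": 0}]' --newtons 45

```text
t: 11.85
tool_pos: [0.6034, 0.3536, 0.2663]
orientation: [3.001, 0.928, -0.001]
force: [0.3, 0.1, 0.4]
opening: 0.0597
gripper_force: 44.9
```

>>> carry_out --targets '[{"hand": 50, "x": 0, "y": 0, "z": -0.015, "ax": 0, "ay": 0, "az": 0}, {"hand": 50, "x": 0, "y": 0, "z": -0.05, "ax": 0, "ay": 0, "az": 0}, {"hand": 50, "x": 0, "y": 0, "z": -0.09, "ax": 0, "ay": 0, "az": 0}, {"hand": 50, "x": 0, "y": 0, "z": -0.13, "ax": 0, "ay": 0, "az": 0}, {"hand": 50, "x": 0, "y": 0, "z": -0.155, "ax": 0, "ay": 0, "az": 0}, {"hand": 50, "x": 0, "y": 0, "z": -0.16, "ax": 0, "ay": 0, "az": 0}, {"hand": 50, "x": 0, "y": 0, "z": -0.16, "ax": 0, "ay": 0, "az": 0}]'

```text
t: 12.72
tool_pos: [0.6035, 0.3536, 0.4261]
orientation: [3.001, 0.928, -0.002]
force: [0.7, -0.4, -1.8]
opening: 0.06
gripper_force: 44.9
```

```bash
python3 go.py .5138 .0227 .42 .3
```

```text
t 12.72 pos [0.6035 0.3536 0.4261] psi 0.6 shift [-0.2608  0.2226  0.0064] turn [0.0003 0.0011 0.2998] F [ 0.7 -0.4 -1.8] open 0.06 q6 1.43
```

>>> carry_out --targets '[{"hand": 50, "x": -0.015, "y": 0.013, "z": 0, "ax": 0, "ay": 0, "az": 0.02}, {"hand": 50, "x": -0.05, "y": 0.043, "z": 0, "ax": 0, "ay": 0, "az": 0.06}, {"hand": 50, "x": -0.095, "y": 0.081, "z": 0, "ax": 0, "ay": 0, "az": 0.11}, {"hand": 50, "x": -0.14, "y": 0.12, "z": 0, "ax": 0, "ay": 0, "az": 0.16}, {"hand": 50, "x": -0.185, "y": 0.158, "z": 0, "ax": 0, "ay": 0.001, "az": 0.21}, {"hand": 50, "x": -0.225, "y": 0.192, "z": 0.003, "ax": 0, "ay": 0.001, "az": 0.26}, {"hand": 50, "x": -0.252, "y": 0.215, "z": 0.006, "ax": 0, "ay": 0.001, "az": 0.29}, {"hand": 50, "x": -0.261, "y": 0.2225, "z": 0.006, "ax": 0, "ay": 0.001, "az": 0.3}]'

```text
t: 13.72
tool_pos: [0.5128, 0.021, 0.4186]
orientation: [-3.107, -0.465, 0.005]
force: [-0.7, 0.6, 0.1]
opening: 0.0599
gripper_force: 44.9
```

>>> carry_out --targets '[{"hand": 50, "x": 0, "y": 0, "z": 0.04, "ax": 0, "ay": 0, "az": 0}, {"hand": 50, "x": 0, "y": 0, "z": 0.075, "ax": 0, "ay": 0, "az": 0}, {"hand": 50, "x": 0, "y": 0, "z": 0.09, "ax": 0, "ay": 0, "az": 0}, {"hand": 50, "x": 0, "y": 0, "z": 0.09, "ax": 0, "ay": 0, "az": 0}, {"hand": 50, "x": 0, "y": 0, "z": 0.09, "ax": 0, "ay": 0, "az": 0}]'

```text
t: 14.35
tool_pos: [0.5143, 0.0229, 0.332]
orientation: [3.106, 0.47, 0.003]
force: [-0.1, 0.5, -0.2]
opening: 0.0597
gripper_force: 44.9
```

```bash
python3 go.py .5138 .0227 .296 .3;  python3 - <<'E'
from h import *
a,_,p=cam('scene'); b,_,_=cam('wrist'); cv2.imwrite('pics/sw.png',np.hstack([cv2.resize(a[80:290,150:430],(400,300)),cv2.resize(b,(400,300))]))
E
```

```text
t 14.35 pos [0.5143 0.0229 0.332 ] psi 0.3 shift [-0.0006  0.0001  0.036 ] turn [ 0.0008 -0.0019  0.0002] F [-0.1  0.5 -0.2] open 0.0597 q6 1.22
```

View pics/sw.png

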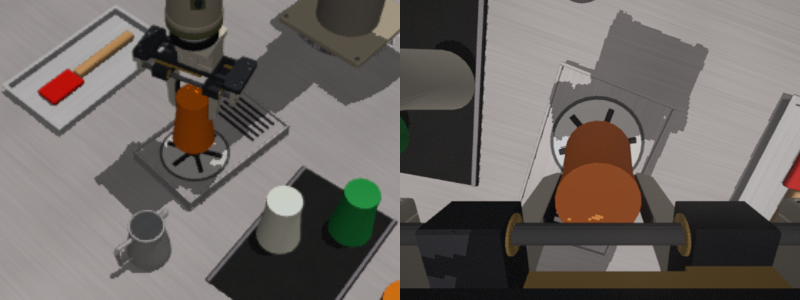

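The view shows the orange tumbler upright in the fingers, centred over the star with its mouth about 35 mm above it. The spatula rests in the pan, and the jug and the other tumblers are undisturbed.

>>> carry_out --targets '[{"hand": 50, "x": -0.0005, "y": 0, "z": 0.015, "ax": 0, "ay": -0.001, "az": 0}, {"hand": 50, "x": -0.0005, "y": 0, "z": 0.028, "ax": 0, "ay": -0.001, "az": 0}, {"hand": 50, "x": -0.0005, "y": 0, "z": 0.034, "ax": 0, "ay": -0.001, "az": 0}, {"hand": 50, "x": -0.0005, "y": 0, "z": 0.038, "ax": 0, "ay": -0.001, "az": 0}, {"hand": 50, "x": -0.0005, "y": 0, "z": 0.04, "ax": 0, "ay": -0.001, "az": 0}, {"hand": 50, "x": -0.0005, "y": 0, "z": 0.041, "ax": 0, "ay": -0.001, "az": 0}, {"hand": 50, "x": -0.0005, "y": 0, "z": 0.041, "ax": 0, "ay": -0.001, "az": 0}]'

```text
t: 15.32
tool_pos: [0.5133, 0.0226, 0.2904]
orientation: [3.106, 0.469, -0.001]
force: [-4.3, 0.7, 7.9]
opening: 0.06
gripper_force: 45.0
```

>>> carry_out --targets '[{"hand": 50, "x": 0, "y": 0, "z": 0.001, "ax": 0, "ay": 0, "az": 0}, {"hand": 50, "x": 0, "y": 0, "z": 0.002, "ax": 0, "ay": 0, "az": 0}, {"hand": 50, "x": 0, "y": 0, "z": 0.003, "ax": 0, "ay": 0, "az": 0}, {"hand": 50, "x": 0, "y": 0, "z": 0.003, "ax": 0, "ay": 0, "az": 0}, {"hand": 50, "x": 0, "y": 0, "z": 0.003, "ax": 0, "ay": 0, "az": 0}]'

```text
t: 15.95
tool_pos: [0.5134, 0.0226, 0.2878]
orientation: [3.106, 0.469, -0.0]
force: [-5.2, 0.5, 8.7]
opening: 0.0601
gripper_force: 45.0
```

>>> carry_out --targets '[{"hand": 50, "x": 0, "y": 0, "z": 0.001, "ax": 0, "ay": 0, "az": 0}, {"hand": 50, "x": 0, "y": 0, "z": 0.001, "ax": 0, "ay": 0, "az": 0}, {"hand": 50, "x": 0, "y": 0, "z": 0.0015, "ax": 0, "ay": 0, "az": 0}, {"hand": 50, "x": 0, "y": 0, "z": 0.0015, "ax": 0, "ay": 0, "az": 0}]'

```text
t: 16.45
tool_pos: [0.5136, 0.0226, 0.287]
orientation: [3.106, 0.469, 0.001]
force: [-7.4, 0.5, 13.7]
opening: 0.0598
gripper_force: 45.0
```

```bash
python3 go.py .5138 .0227 .287 .3
```

```text
t 16.45 pos [0.5136 0.0226 0.287 ] psi 0.3 shift [ 0.0003 -0.      0.    ] turn [ 0.0006 -0.0003 -0.0001] F [-7.4  0.5 13.7] open 0.0598 q6 1.22
```

>>> carry_out --targets '[{"hand": 50, "x": 0, "y": 0, "z": 0.0005, "ax": 0, "ay": 0, "az": 0}, {"hand": 50, "x": 0, "y": 0, "z": 0.0005, "ax": 0, "ay": 0, "az": 0}, {"hand": 50, "x": 0, "y": 0, "z": 0.0005, "ax": 0, "ay": 0, "az": 0}, {"hand": 50, "x": 0, "y": 0, "z": 0.0005, "ax": 0, "ay": 0, "az": 0}]'

```text
t: 16.95
tool_pos: [0.5136, 0.0226, 0.287]
orientation: [3.106, 0.469, 0.001]
force: [-7.6, 0.5, 16.5]
opening: 0.06
gripper_force: 45.0
```

```bash
python3 go.py .5138 .0227 .287 .3
python3 - <<'E'
from h import *
for n in('wrist','scene'):
    im,d,p=cam(n); W=cloud(p,d); H,S,V=cv2.split(cv2.cvtColor(im,cv2.COLOR_BGR2HSV))
    m=(H>=4)&(H<=20)&(S>120)&(V>40)&(d>0)&(np.linalg.norm(W[...,:2]-[.5138,.0227],axis=2)<.05)&(W[...,2]>.02)
    P=W[m]; T=P[P[:,2]>.128]
    print(n,m.sum(),'z pct',np.round(np.percentile(P[:,2],[2,50,90,95,98]),4),'top med',np.round(np.median(T,0),4),'tilt',np.round(np.linalg.lstsq(np.c_[T[:,:2],np.ones(len(T))],T[:,2],rcond=None)[0][:2],3))
    if n=='scene': cv2.imwrite('pics/end.png',cv2.resize(im[80:260,180:420],(800,600)))
s=[read_state()['force'] for _ in range(1)]; print(np.round(s,1))
E
```

```text
t 16.95 pos [0.5136 0.0226 0.287 ] psi 0.3 shift [ 0.0002 -0.     -0.    ] turn [ 0.0006 -0.0007 -0.    ] F [-7.6  0.5 16.5] open 0.06 q6 1.22
wrist 22329 z pct [0.0428 0.1371 0.2161 0.217  0.2177] top med [0.5327 0.022  0.138 ] tilt [1.89  0.192]
scene 1060 z pct [0.0288 0.0997 0.1377 0.1966 0.2135] top med [0.5247 0.0244 0.1364] tilt [ 0.797 -0.241]
[[-8.1  1.  17.4]]
```

View pics/end.png

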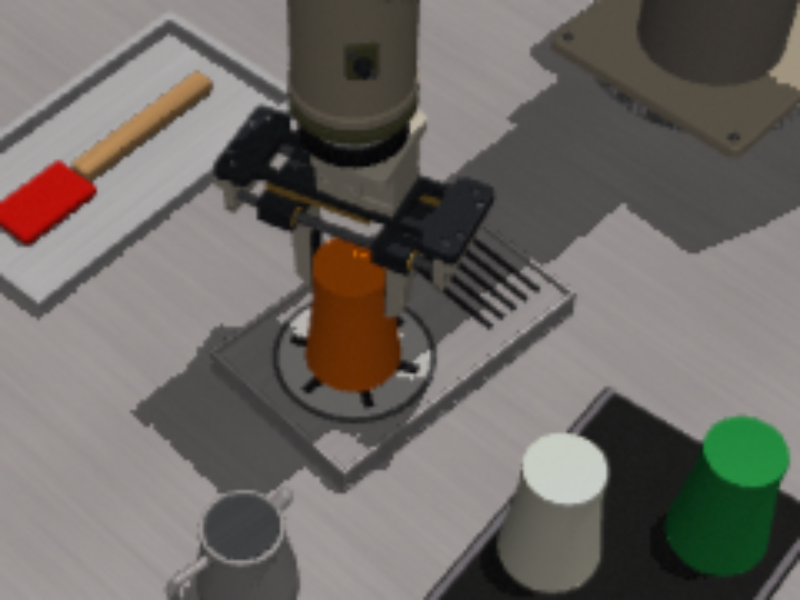

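The tumbler stands upright and centred on the star. The TCP has stopped at 0.287 m, so the mouth is at about 0.026 m with the star on its stop. The upward force is about 17 N, and everything else is in place, so I hand the job in.

```bash
python3 -c "
from h import *
s=read_state(); print(np.round(s['force'],1),np.round(s['tool_pos'],4)); print(robot.close_job())"
```

```text
[-8.1  1.  17.4] [0.5136 0.0226 0.287 ]
the job is handed in; nothing more can be done
None
```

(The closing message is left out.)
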